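# Change the dust suction over to the lathe

### The arm

A 6-joint arm with a two-finger parallel gripper is mounted at the origin on the work surface. World frame = base frame: x ahead of the robot, y to its left, z up, the work surface at z = 0. Lengths are in m, angles in rad, forces in N, time in s.
With the tool pointing down it reaches from about 0.325 to 0.775 m from the base axis. Payload 5.5 kg.
Tool frame: the origin (TCP) lies between the finger pads; the fingertips stand 8 mm ahead of it and the grasp point (between the pads) lies 11 mm behind it (tcp_to_tips is the distance from the TCP to the fingertips, in m); z points along the fingers, y is the line along which they close (so a half turn about z gives the same grasp; the last joint's range is limited). The gripper opens to 88 mm and grips with 3 to 60 N. Pads are 20 mm wide; open, the fingers measure 115 mm over their backs; the gripper's body (75 mm by 178 mm) begins 61 mm behind the grasp point.
Start: joints at [-1.383, 0.091, 1.231, -0, 1.82, -0.057], TCP at [0.145, -0.582, 0.209] pointing down, gripper open.
Joint ranges: [-2.87, 2.87], [-0.86, 2.18], [0.17, 2.46], [-1.51, 4.65], [0.06, 2.69], [-2.65, 2.65]. Speed limits (rad/s): [2.57, 2.57, 3.01, 3.14, 3.14, 3.14].

### API

Orientations are given as a unit quaternion [w, x, y, z].
In Python, from bench import * gives the robot as it stands. Calls block until the motion is done:
- move_to(position, orientation): joint-space move of the TCP to a pose.
- move_l(position, speed=0.15, orientation=None): straight line of the TCP; orientation=None keeps the orientation; speed is the mean speed in m/s.
- movej(angles): joint-space move.
- gripper_open() and close(): open the fingers fully, or close them until they stop; the grip force is fixed at half the most.
- hold(seconds).
- inverse_kinematics(position, orientation): joint angles nearest the present ones, or None.
- state(): the state.
- get_image(name): name is "scene" or "top"; returns a dict with "frame" (480x640x3 uint8, blue, green, red), "depth" (480x640 float32, m along the optical axis (not along the pixel's ray), 0 where there is no reading), "camera_matrix" (3x3 intrinsics, pixels), "view" (4x4, takes a point from world to camera coordinates). Camera axes: x right, y up, looking along -z (the intrinsics and any distortion apply to the point x, -y, -z); pixel columns grow to the right and rows downward; lengths in m; the calibration is good to about 2 mm. A picture is of the moment at which its call begins.
A pose or a line that the arm cannot do raises IKError and nothing moves.
- job_done(): hands the job in; it is judged then, once.
The state is a dict: "time": time; "joint_pos": joint angles; "dq": joint speeds; "joint_torque": joint torques, N m; "ee_pos": TCP position; "ee_rot": TCP orientation; "ft_force": force on the tool from outside, world axes, zero at the start; "moment": the same for the moment, N m; "finger_gap": finger opening in m; "finger_force": force on a finger pad.
Only numpy, scipy, OpenCV 4.12 (cv2) and the standard library are available. Lean on these libraries where they do the work, as an engineer would, in place of code of your own. Each camera call takes 0.05 s, during which the arm holds its last target. There are 200 camera calls.

### The job

Change the dust suction over to the lathe: first slide the shut blast gate (round bar grip) fully open to the left, past its spring click and right up to its end stop, then slide the open one (flat paddle grip) fully shut to the right in the same way. Bring each one home gently, without crushing the rubber buffer at the stop, let go, and leave the other things on the bench where they are.

Things in the scene. Friction and masses are not known exactly. Their poses are not given: they have to be found in the camera images.
- manifold: Grey sheet-metal dust-extraction box, 160 mm deep, 600 mm wide, 235 mm high, fixed to the bench; origin under its middle, +x away from the robot, +z up. Both gates stand against its front wall, side by side.
- bar_gate: Blast gate with a round mouth: a ledge 160 mm deep, 270 mm wide, 55 mm high, left or right on the manifold. Origin: on the bench, middle of its back edge, at the manifold wall; +x away from the robot, +y left seen from the robot, +z up. A flat blade 105 mm square with a round bar grip slides sideways on it. Starts shut (blade to the right, covering the mouth).
- bar_gate_grip (a point): Middle of the upright round bar grip, 24 mm thick, 85 mm tall, top 151 mm above the bench; the point is 110 mm up and 16 mm in front of the wall. Axes as the gate's. Job direction: open = left, along +y. Push its side or pinch it across y; 25 mm free each side. The wall right behind it is 235 mm high and stops an upright gripper: lean it 30 to 45 degrees, fingers down and to +x.
- bar_gate_slide (a joint): Blade travel in m: 0 at fully shut, grows to the left (+y) towards fully open; starts at 0 to 0.03. The end stop, to be felt for, is near 0.09 to 0.12. Friction 3 N. About 24 to 10 mm before the stop a spring plunger must be overcome (push about 9 N in all, easier past its crest), then the blade meets a rubber buffer.
- bar_gate_buffer (a joint): Squash of the rubber buffer at this gate's end stop, in m: 0 at rest. It gives from about 12 N, then 2 N per mm (blade friction comes on top); more than 8 mm (28 N) ruins it.
- paddle_gate: Blast gate with a square mouth: a ledge 160 mm deep, 270 mm wide, 55 mm high, left or right on the manifold. Origin: on the bench, middle of its back edge, at the manifold wall; +x away from the robot, +y left seen from the robot, +z up. A flat blade 105 mm square with a flat paddle grip slides sideways on it. Starts open (blade to the left).
- paddle_gate_grip (a point): Middle of the upright paddle grip, 50 mm along y, 16 mm along x, 85 mm tall, top 151 mm above the bench; the point is 110 mm up and 16 mm in front of the wall. Axes as the gate's. Job direction: shut = right, along -y. Push its side or pinch it across y; 25 mm free each side. The wall right behind it is 235 mm high and stops an upright gripper: lean it 30 to 45 degrees, fingers down and to +x.
- paddle_gate_slide (a joint): Blade travel in m: 0 at fully open, grows to the right (-y) towards fully shut; starts at 0 to 0.03. The end stop, to be felt for, is near 0.09 to 0.12. Friction 3 N. About 24 to 10 mm before the stop a spring plunger must be overcome (push about 9 N in all, easier past its crest), then the blade meets a rubber buffer.
- paddle_gate_buffer (a joint): Squash of the rubber buffer at this gate's end stop, in m: 0 at rest. It gives from about 12 N, then 2 N per mm (blade friction comes on top); more than 8 mm (28 N) ruins it.
- can: Bystander: finish can, 72 mm across, 88 mm high, upright in front of the gates; origin under its middle.
- blank: Bystander: square wood blank 40 x 150 x 40 mm lying in front of the gates; origin under its middle.
- sander: Bystander: cork sanding block 110 x 65 x 30 mm lying on top of the manifold; origin under its middle.
- bowl: Bystander: turned wooden bowl, 120 mm across, 50 mm high; origin under its middle.
- disc: Bystander: round bowl blank, 110 mm across, 40 mm high; origin under its middle.
- mallet: Bystander: wooden mallet 260 mm long, lying; origin under it.
- gouge: Bystander: turning gouge 300 mm long with wooden handle, lying; origin under it.

How it is judged:
By the outcome, as a careful person would: the job done as asked, in the order asked, and still so for the second after the job is handed in, with the robot touching nothing.
It also fails if it takes over 69 s, if anything falls off the work surface, if the arm or the gripper's body presses on something with over 40 N, if the wrist force passes 120 N, or if a joint passes its speed limit or range.

## Working session

There is one attempt and no reset: what is moved stays moved. The work goes in short steps, each a Python script; the robot and the scene stay as the last script left them, time stands still between calls to the robot, and variables do not carry over. Pictures are saved under pics/ and viewed, at most 10 in all, crops included, and the job is handed in when it is done.

```bash
ls; mkdir -p pics; python3 - <<'E'
from bench import *
import cv2,numpy as np
for n in("scene","top"):
    d=get_image(n); cv2.imwrite(f"pics/{n}.png",d["frame"]); np.savez(f"{n}.npz",**d)
    print(n,d["camera_matrix"].tolist(),np.round(d["view"],3).tolist(),d.keys())
print(state())
E
```

```text
pics
scene [[552.2337488223098, 0.0, 327.97310120068903], [0.0, 552.2337488223098, 248.25386490341427], [0.0, 0.0, 1.0]] [[-0.348, -0.937, 0.01, 0.184], [0.774, -0.281, 0.568, -0.508], [-0.529, 0.205, 0.823, -1.49], [0.0, 0.0, 0.0, 1.0]] dict_keys(['frame', 'depth', 'camera_matrix', 'view'])
top [[530.7766588319172, 0.0, 312.18413590851156], [0.0, 530.7766588319172, 246.69317346425987], [0.0, 0.0, 1.0]] [[0.002, -1.0, 0.01, -0.026], [0.995, 0.003, 0.098, -0.557], [-0.098, 0.009, 0.995, -1.756], [0.0, 0.0, 0.0, 1.0]] dict_keys(['frame', 'depth', 'camera_matrix', 'view'])
{'time': 0.1, 'joint_pos': array([-1.38271413e+00,  9.17756644e-02,  1.23175988e+00, -1.23961658e-05,
        1.81978270e+00, -5.67253983e-02]), 'dq': array([ 0.00116468, -0.00293767, -0.00254319,  0.00110623, -0.00024158,
       -0.00049571]), 'joint_torque': array([ 3.13058976e-03, -4.47860599e+01, -4.07568061e+01,  7.01267878e-02,
        2.84617319e-02, -1.10939625e-04]), 'ee_pos': array([ 0.14534781, -0.58183584,  0.20792785]), 'ee_rot': array([-8.60542319e-04,  9.92517820e-01,  1.22096814e-01, -6.26216989e-05]), 'ft_force': array([-0.534342  ,  0.20208919, -1.14503392]), 'moment': array([ 0.00187878, -0.00143471,  0.00759021]), 'finger_force': 0.0, 'finger_gap': 0.08773322073226131}
```

View pics/scene.png

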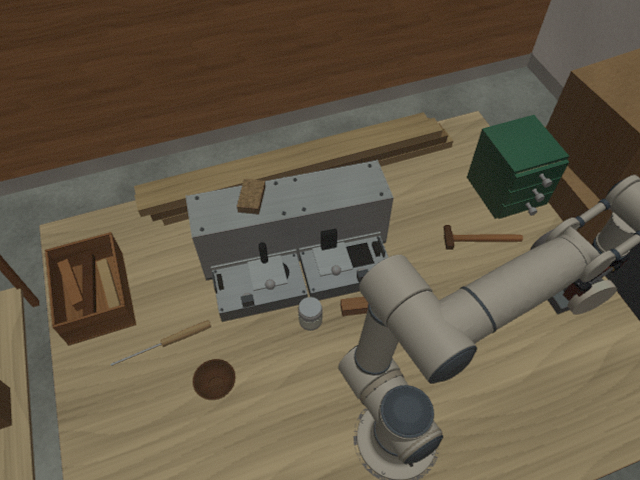

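View pics/top.png

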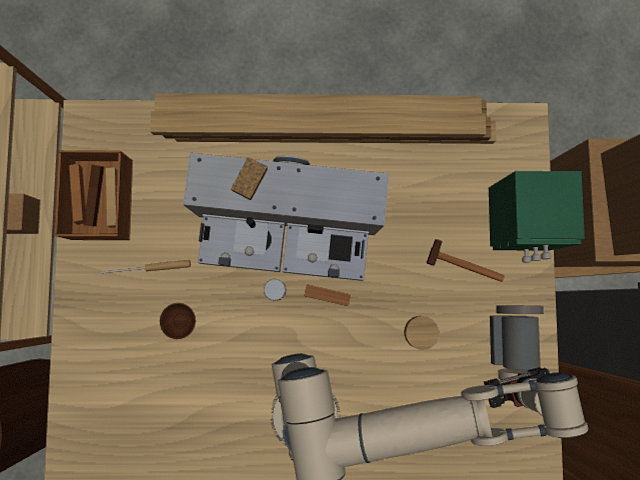

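Scene view: the bar grip is at about (263,252) and the paddle at (328,239). Top view: the bar is at (251,223), the paddle at (315,229), and the manifold is yawed slightly. I'll zoom in on both.

```bash
python3 - <<'E'
import cv2,numpy as np
s=cv2.imread("pics/scene.png")[160:340,185:405]; t=cv2.imread("pics/top.png")[140:310,180:400]
o=np.vstack([cv2.resize(s,None,fx=3,fy=3,interpolation=2)[:540]])
a=cv2.resize(s,(400,327),interpolation=2)
cv2.imwrite("pics/c1.png",o); cv2.imwrite("pics/c2.png",cv2.resize(t,None,fx=3.5,fy=3.5,interpolation=2))
E
```

```text
(no output)
```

View pics/c1.png

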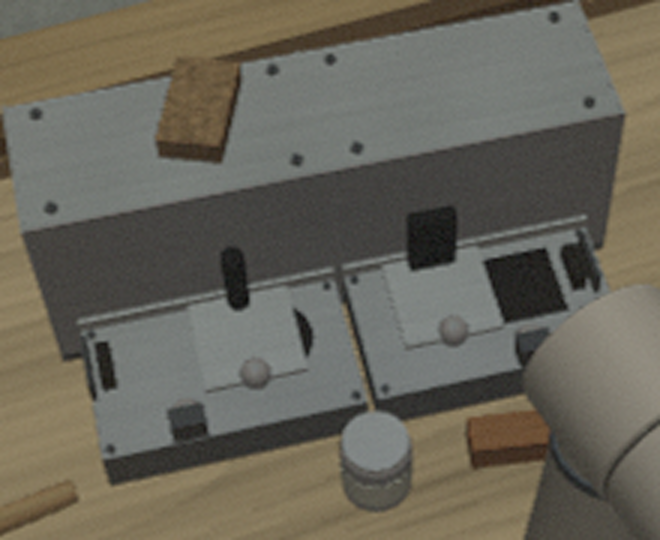

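View pics/c2.png

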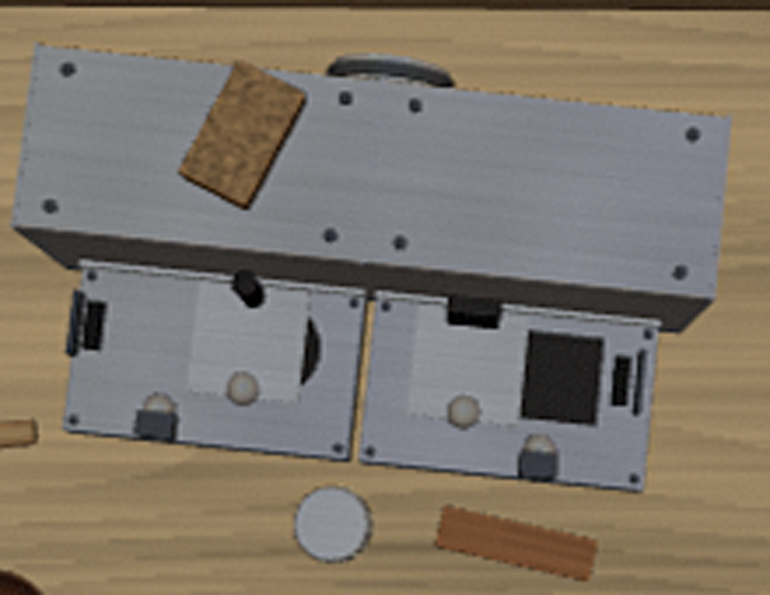

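Scene crop: the bar is at about (264,252), the paddle at (329,240), and the front-top manifold corners are at (193,237) and (393,198). Top crop: the bar is at (251,222), the paddle at (315,229), and those corners are at (183.5,205) and (384,225). The can and the blank stand in front of the gates. I'll triangulate these next.

```bash
cat > vis.py <<'E'
import cv2,numpy as np
def P(d):
    return d["camera_matrix"]@np.diag([1,-1,-1])@d["view"][:3]
def tri(ds,dt,ps,pt):
    X=cv2.triangulatePoints(P(ds),P(dt),np.array(ps,float).reshape(2,1),np.array(pt,float).reshape(2,1))[:,0]
    return X[:3]/X[3]
def dark(d,x0,y0,x1,y1,thr=45):
    g=d["frame"][y0:y1,x0:x1].max(2)
    m=(g<thr).astype(np.uint8); n,l,s,c=cv2.connectedComponentsWithStats(m)
    i=1+np.argmax(s[1:,4]); return c[i]+[x0,y0],s[i]+[x0,y0,0,0,0]
def rayz(d,p,z):
    M=P(d); H=M[:,[0,1,3]].copy(); H[:,2]+=M[:,2]*z
    q=np.linalg.solve(H,[p[0],p[1],1]); return np.r_[q[:2]/q[2],z]
E
python3 - <<'E'
from vis import *
np.set_printoptions(precision=4,suppress=True)
s=dict(np.load("scene.npz"));t=dict(np.load("top.npz"))
for n,a,b in(("bar",(252,238,273,268),(243,213,260,231)),("paddle",(318,226,340,252),(305,222,326,236))):
    ca,sa=dark(s,*a);cb,sb=dark(t,*b); print(n,ca,sa,cb,sb,tri(s,t,ca,cb))
for ps,pt in(((192.7,237.3),(183.4,205.1)),((393,198.3),(384.3,225.1))):
    print(tri(s,t,ps,pt),rayz(t,pt,.235),rayz(s,ps,.235))
for n,p in(("can top",(274.5,289.5)),):print(n,rayz(t,p,.088))
for p in((305.5,284.5),(351,293.5),(349,306),(304.5,297)):print("blank",rayz(t,p,.04))
for p in((185,153),(388,173)):print("back",rayz(t,p,.235))
for p in((250,158),(267,166.5),(251,199.5),(232,190)):print("sander",rayz(t,p,.265))
for x in (s,t): print(-x["view"][:3,:3].T@x["view"][:3,3])
from bench import *
Ry=lambda a:None
E
```

```text
bar [262.9632 252.0147] [259 242   9  21 136] [250.4615 221.8308] [246 217   9  11  65] [0.6298 0.1766 0.1039]
paddle [328.4271 238.6632] [321 229  16  21 288] [314.8846 228.2769] [306 224  18  10 130] [ 0.61   -0.0313  0.1014]
[0.6614 0.3644 0.2294] [0.6601 0.3623 0.235 ] [0.6574 0.3649 0.235 ]
[ 0.6049 -0.238   0.2201] [ 0.6021 -0.2372  0.235 ] [ 0.5947 -0.2301  0.235 ]
can top [0.4123 0.0973 0.088 ]
blank [ 0.4299 -0.0022  0.04  ]
blank [ 0.4005 -0.153   0.04  ]
blank [ 0.3594 -0.1462  0.04  ]
blank [0.3886 0.0009 0.04  ]
back [0.819  0.3616 0.235 ]
back [ 0.7605 -0.2501  0.235 ]
sander [0.7965 0.1625 0.265 ]
sander [0.7711 0.112  0.265 ]
sander [0.6722 0.1578 0.265 ]
sander [0.7002 0.214  0.265 ]
[-0.3311  0.3351  1.513 ]
[ 0.3829 -0.0073  1.8025]
```

```bash
cat > rob.py <<'E'
from bench import *
import numpy as np
from scipy.spatial.transform import Rotation as R
YAW=-0.0967; A=np.radians(37)
ex=np.array([np.cos(YAW),np.sin(YAW),0]); ey=np.array([-np.sin(YAW),np.cos(YAW),0]); ez=np.array([0,0,1.])
u=np.sin(A)*ex-np.cos(A)*ez
ORI=R.from_matrix(np.c_[np.cos(A)*ex+np.sin(A)*ez,-ey,u]).as_quat(scalar_first=True)
BAR=np.array([.628,.1766,.118]); PAD=np.array([.608,-.0313,.118])
def tcp(g): return g-.005*ex          # stand 5 mm short of the grip axis
def f(n=3): 
    v=[]
    for _ in range(n): hold(.02); v.append(state()["ft_force"])
    return np.mean(v,0)
def show(t):
    s=state(); print(t,"t",round(s["time"],2),"p",np.round(s["ee_pos"],4),"F",np.round(s["ft_force"],1),"gap",round(s["finger_gap"],4),"ff",round(s["finger_force"],1))
E
python3 - <<'E'
from rob import *
g=tcp(BAR)
for p in (g-.16*u,g,g+.12*ey,tcp(PAD)-.16*u,tcp(PAD),tcp(PAD)-.12*ey): print(inverse_kinematics(p,ORI))
p=state()["ee_pos"]; move_l([p[0]+.05,p[1],.36],.25); show("up")
move_to(g-.16*u,ORI); show("pre")
hold(.2); print("F0",f())
move_l(g-.05*u,.2); show("near")
from vis import *
d=get_image("scene"); cv2.imwrite("pics/near.png",cv2.resize(d["frame"][140:340,180:420],None,fx=3,fy=3))
E
```

```text
[ 0.49889262 -0.54285708  1.83672369 -0.35727935  1.30688242  2.16395014]
[ 0.37913417 -0.29039914  1.87797858 -0.33592844  0.99048112  2.15038   ]
[ 0.58586757 -0.08240908  1.69580303 -0.45394064  1.04654172  2.38617555]
[-0.11909625 -0.79755183  1.98635797  0.01396005  1.30715976  1.54927069]
[-0.11348192 -0.4962994   2.03139965  0.01232138  0.96082391  1.55033475]
[-0.41859216 -0.46360502  2.00872757  0.23003073  0.9881746   1.18236025]
up t 0.88 p [ 0.1952 -0.5819  0.3586] F [0.1 0.3 0. ] gap 0.0879 ff 0.0
pre t 3.83 p [0.5275 0.1859 0.246 ] F [0.9 0.4 0.5] gap 0.0876 ff 0.0
F0 [ 0.32887922  0.23074467 -0.13916756]
near t 4.78 p [0.5932 0.1801 0.1589] F [0.2 1.1 0.5] gap 0.088 ff 0.0
```

View pics/near.png

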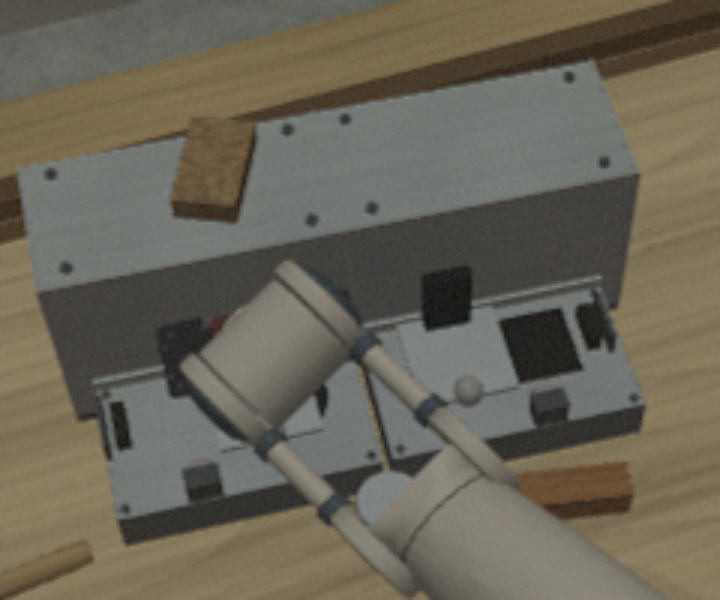

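The wrist covers the bar in this view, with a gripper finger visible at crop (180,350), and nothing has been touched. The forces are clean, so I'll go in, pinch the bar and start the slide.

```bash
cat >> rob.py <<'E'
def slide(g,d,F0,fast=.03,step=.0015,lim=14.5,most=.125):
    """push from g along unit d in small steps till the push (less F0) reaches lim"""
    move_l(g+fast*d,.05); s=fast; log=[]
    while s<most:
        s+=step; move_l(g+s*d,.04); F=-(f(2)-F0)@d
        log.append((round(s*1000,1),round(F,1),round((state()["ee_pos"]-g)@d*1000,1)))
        if F>lim: break
    print(log); return s
E
python3 - <<'E'
from rob import *
g=tcp(BAR)
F0=f(5); move_l(g,.08); show("at"); 
if np.linalg.norm(f()-F0)>6: raise SystemExit("contact")
close(); show("closed"); print(f()-F0)
np.save("F0.npy",F0)
move_l(g+.01*ey,.04); show("10mm"); print(f()-F0)
E
```

```text
at t 5.69 p [0.6231 0.177  0.118 ] F [ 0.4 -0.7  0.5] gap 0.0876 ff 0.0
closed t 6.87 p [0.6233 0.177  0.1181] F [ 4.   0.4 -1.8] gap 0.0165 ff 25.5
[ 4.34754683 -0.84999563 -1.65595633]
10mm t 7.32 p [0.6242 0.1868 0.118 ] F [ 5.1 -0.7 -2. ] gap 0.0165 ff 25.4
[ 5.31918373 -1.31131666 -1.56582004]
```

```bash
python3 - <<'E'
from rob import *
import cv2
d=get_image("scene");t=get_image("top")
a=cv2.resize(d["frame"][210:310,200:300],(400,400),interpolation=2);b=cv2.resize(t["frame"][180:280,200:300],(400,400),interpolation=2)
cv2.imwrite("pics/pinch.png",cv2.convertScaleAbs(np.hstack([a,b]),alpha=1.8)); print(f(5)-np.load("F0.npy"),state()["moment"])
E
```

```text
[ 4.76668919 -1.86522436 -1.47823005] [-0.12703546 -0.25325763 -0.01412541]
```

View pics/pinch.png

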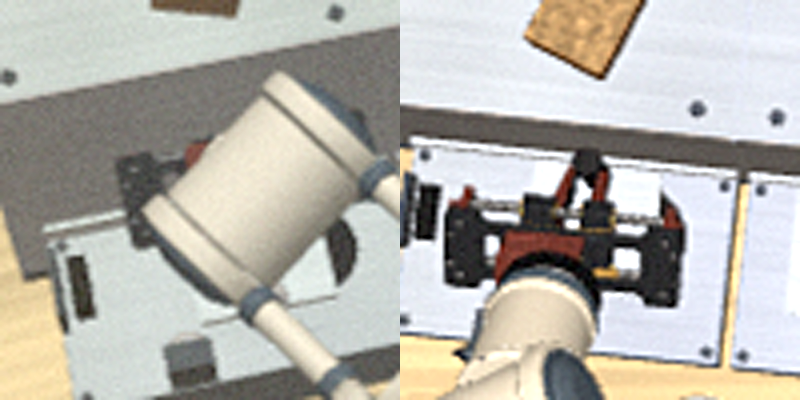

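The fingertips have closed on the bar at about (590,160) in the right half, but the 16.5 mm gap shows they only hold its front. I'll let go, check whether the bar moved, and grip again a little deeper.

```bash
python3 - <<'E'
from rob import *
import cv2
g=tcp(BAR)+.01*ey
gripper_open(); show("open"); F0=f(5); print(F0)
t=get_image("top"); t0=np.load("top.npz")["frame"]
for im in (t0,t["frame"]): print(im[231:235,226:280].max(2).mean(0).astype(int).tolist())
move_l(g+.004*ex,.03); show("deeper"); print(f()-F0)
close(); show("closed"); print(f(5)-F0)
np.save("F0.npy",F0)
E
```

```text
open t 8.72 p [0.624 0.187 0.118] F [ 0.1 -0.4 -0.4] gap 0.0879 ff 0.0
[-0.22268468 -0.13288453 -0.00655386]
[140, 139, 140, 140, 139, 140, 139, 139, 140, 145, 151, 150, 149, 151, 149, 149, 150, 150, 149, 150, 151, 151, 151, 151, 149, 150, 150, 148, 149, 150, 148, 147, 149, 147, 147, 148, 147, 146, 147, 149, 148, 114, 20, 63, 122, 148, 142, 139, 140, 140, 141, 140, 140, 140]
[48, 52, 52, 61, 79, 89, 88, 96, 91, 93, 95, 91, 94, 102, 81, 78, 98, 94, 93, 99, 92, 97, 106, 117, 95, 106, 127, 118, 121, 130, 106, 57, 28, 26, 29, 29, 29, 44, 57, 50, 50, 66, 55, 64, 123, 148, 142, 141, 141, 141, 141, 139, 141, 140]
deeper t 9.13 p [0.6281 0.1865 0.1179] F [-0.7  0.7  1. ] gap 0.0881 ff 0.0
[ 0.08507748 -0.17616444 -0.43160807]
closed t 10.26 p [0.6279 0.1865 0.118 ] F [-2.7 -1.8  1.7] gap 0.0206 ff 30.0
[-1.98412384 -1.22504485  1.04191512]
```

```bash
python3 - <<'E'
from rob import *
g=tcp(BAR)+.01*ey
gripper_open(); F0=f(5); print(F0); np.save("F0.npy",F0)
for k in (.006,.008,.010):
    move_l(g+k*ex,.03); F=f(4)-F0; print(k,F,state()["ee_pos"])
    if np.linalg.norm(F)>4: break
close(); show("closed"); print(f(5)-F0)
E
```

```text
[ 0.05097936 -0.15984449 -0.20709637]
0.006 [ 0.42714804 -0.08016093  0.03594397] [0.63000553 0.18642073 0.11795163]
0.008 [-0.38162212  0.4233462  -0.24734161] [0.63196056 0.18626359 0.11794341]
0.01 [-0.15135765  0.07915945  0.50579619] [0.63397254 0.18602695 0.11797412]
closed t 13.51 p [0.6339 0.186  0.118 ] F [-0.5 -0.6 -0.3] gap 0.0229 ff 30.0
[-0.37006237 -0.33882889  0.4344665 ]
```

This is a proper hold: the gap is 22.9 mm, forces are about zero and nothing touches the wall. Sliding open now.

```bash
python3 - <<'E'
from rob import *
F0=np.load("F0.npy"); g=tcp(BAR)+.01*ey+.01*ex
s=slide(g,ey,F0,fast=.025); print(s); show("end"); 
E
```

```text
[(26.5, np.float64(-0.9), np.float64(26.6)), (28.0, np.float64(2.2), np.float64(27.5)), (29.5, np.float64(3.0), np.float64(29.3)), (31.0, np.float64(2.6), np.float64(31.1)), (32.5, np.float64(2.6), np.float64(32.7)), (34.0, np.float64(2.7), np.float64(34.2)), (35.5, np.float64(2.4), np.float64(35.6)), (37.0, np.float64(2.4), np.float64(37.1)), (38.5, np.float64(2.0), np.float64(38.5)), (40.0, np.float64(2.0), np.float64(40.0)), (41.5, np.float64(1.5), np.float64(41.5)), (43.0, np.float64(2.1), np.float64(43.0)), (44.5, np.float64(2.1), np.float64(44.5)), (46.0, np.float64(2.4), np.float64(46.0)), (47.5, np.float64(2.0), np.float64(47.5)), (49.0, np.float64(2.0), np.float64(49.0)), (50.5, np.float64(2.3), np.float64(50.5)), (52.0, np.float64(2.4), np.float64(52.0)), (53.5, np.float64(3.4), np.float64(53.0)), (55.0, np.float64(6.6), np.float64(53.7)), (56.5, np.float64(7.4), np.float64(55.0)), (58.0, np.float64(7.2), np.float64(56.5)), (59.5, np.float64(7.7), np.float64(58.0)), (61.0, np.float64(6.8), np.float64(59.6)), (62.5, np.float64(6.1), np.float64(61.3)), (64.0, np.float64(5.9), np.float64(62.8)), (65.5, np.float64(5.8), np.float64(64.5)), (67.0, np.float64(5.0), np.float64(66.1)), (68.5, np.float64(4.4), np.float64(67.7)), (70.0, np.float64(4.5), np.float64(69.4)), (71.5, np.float64(4.0), np.float64(71.0)), (73.0, np.float64(3.2), np.float64(72.6)), (74.5, np.float64(2.4), np.float64(74.3)), (76.0, np.float64(3.1), np.float64(75.8)), (77.5, np.float64(7.3), np.float64(75.9)), (79.0, np.float64(12.5), np.float64(76.0)), (80.5, np.float64(14.4), np.float64(76.8)), (82.0, np.float64(16.2), np.float64(77.8))]
0.08200000000000005
end t 25.01 p [0.6417 0.2635 0.118 ] F [ -2.4 -16.5   2.5] gap 0.0232 ff 30.0
```

The plunger crest and the buffer at the stop both show clearly, with about 1.8 mm of squash. I'll unload, release, retreat and go to the paddle.

```bash
python3 - <<'E'
from rob import *
F0=np.load("F0.npy"); g=tcp(BAR)+.01*ey+.01*ex
move_l(g+.0772*ey,.02); print(f(5)-F0)
gripper_open(); show("open"); print(f()-F0)
p=state()["ee_pos"]; move_l(p-.15*u,.25)
h=tcp(PAD)+.008*ex
move_to(h-.15*u,ORI); hold(.15); show("pre paddle")
from vis import *
t=get_image("top"); cv2.imwrite("pics/bar_done.png",cv2.resize(t["frame"][180:310,180:400],None,fx=3,fy=3))
E
```

```text
[ 3.08683434 -6.03751238 -0.1048765 ]
open t 26.57 p [0.6414 0.2629 0.118 ] F [-0.4  1.1 -0.6] gap 0.0882 ff 0.0
[0.18553626 0.81515268 0.40984889]
pre paddle t 28.66 p [ 0.5214 -0.0218  0.2374] F [-0.3 -0.1 -0.3] gap 0.0879 ff 0.0
```

View pics/bar_done.png

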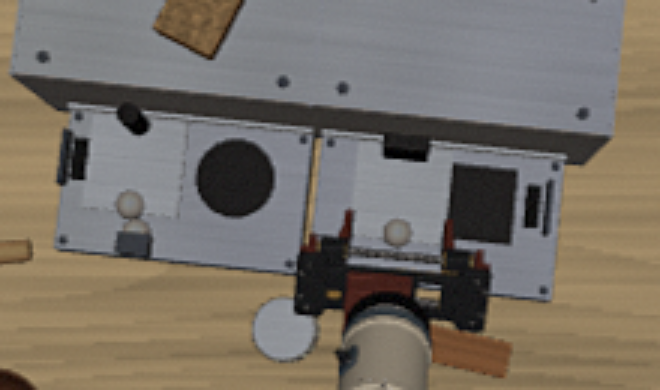

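The bar gate's blade is at the left against its buffer and the round mouth is fully open (crop (235,178)). The open fingers straddle the paddle. Next I'll pinch the paddle and slide it shut.

```bash
python3 - <<'E'
from rob import *
h=tcp(PAD)+.008*ex
F0=f(5); move_l(h-.05*u,.15); move_l(h-.02*u,.06); print(f()-F0); move_l(h,.05); F=f()-F0; show("at"); print(F)
if np.linalg.norm(F)>5: raise SystemExit("contact")
close(); show("closed"); print(f(4)-F0)
if state()["finger_gap"]<.045: raise SystemExit("bad hold")
s=slide(h,-ey,F0,fast=.03); print(s); show("end"); np.save("F0.npy",F0)
E
```

```text
[ 0.18788544 -0.46469495  0.26933395]
at t 30.91 p [ 0.611  -0.0316  0.1179] F [-0.5 -0.5 -0.3] gap 0.0878 ff 0.0
[ 0.19666466 -0.92343146 -0.17978388]
closed t 31.58 p [ 0.611  -0.0314  0.1181] F [-0.7  1.5 -0.1] gap 0.0496 ff 30.0
[-0.13473514  1.0080255   0.55706045]
[(31.5, np.float64(-0.7), np.float64(31.6)), (33.0, np.float64(1.3), np.float64(32.6)), (34.5, np.float64(2.1), np.float64(34.0)), (36.0, np.float64(1.8), np.float64(35.4)), (37.5, np.float64(2.1), np.float64(36.9)), (39.0, np.float64(1.7), np.float64(38.4)), (40.5, np.float64(2.4), np.float64(39.9)), (42.0, np.float64(2.1), np.float64(41.4)), (43.5, np.float64(1.9), np.float64(42.9)), (45.0, np.float64(1.7), np.float64(44.4)), (46.5, np.float64(2.7), np.float64(45.9)), (48.0, np.float64(1.9), np.float64(47.4)), (49.5, np.float64(1.8), np.float64(48.9)), (51.0, np.float64(2.0), np.float64(50.4)), (52.5, np.float64(1.7), np.float64(52.0)), (54.0, np.float64(1.4), np.float64(53.4)), (55.5, np.float64(2.7), np.float64(54.9)), (57.0, np.float64(2.3), np.float64(56.4)), (58.5, np.float64(2.5), np.float64(57.9)), (60.0, np.
[... 293 characters left out ...]
0.5, np.float64(6.2), np.float64(69.1)), (72.0, np.float64(4.3), np.float64(70.7)), (73.5, np.float64(3.9), np.float64(72.3)), (75.0, np.float64(4.6), np.float64(73.9)), (76.5, np.float64(3.6), np.float64(75.5)), (78.0, np.float64(3.2), np.float64(77.2)), (79.5, np.float64(3.0), np.float64(78.8)), (81.0, np.float64(2.6), np.float64(80.4)), (82.5, np.float64(2.3), np.float64(82.0)), (84.0, np.float64(2.0), np.float64(83.4)), (85.5, np.float64(8.1), np.float64(83.6)), (87.0, np.float64(11.8), np.float64(83.9)), (88.5, np.float64(13.7), np.float64(84.7)), (90.0, np.float64(15.4), np.float64(85.7))]
0.09000000000000005
end t 43.73 p [ 0.6026 -0.1169  0.118 ] F [-5.1 15.9  5.1] gap 0.0496 ff 30.1
```

```bash
python3 - <<'E'
from rob import *
F0=np.load("F0.npy"); h=tcp(PAD)+.008*ex
move_l(h-.0855*ey,.02); print(f(5)-F0)
gripper_open(); show("open"); print(f()-F0)
p=state()["ee_pos"]; move_l(p-.15*u,.2); p=state()["ee_pos"]; move_l(p+[-.03,0,.06],.2); hold(.3); show("clear")
from vis import *
t=get_image("top"); cv2.imwrite("pics/done.png",cv2.resize(t["frame"][130:350,150:450],None,fx=2.6,fy=2.6))
E
```

```text
[-4.80182351  6.87632591  3.68400085]
open t 44.95 p [ 0.6027 -0.1168  0.118 ] F [-0.4  0.9  0.8] gap 0.0876 ff 0.0
[ 0.01146288 -0.17799817  0.03144278]
clear t 46.68 p [ 0.4829 -0.1079  0.2947] F [-0.1 -1.5  0.7] gap 0.088 ff 0.0
```

View pics/done.png

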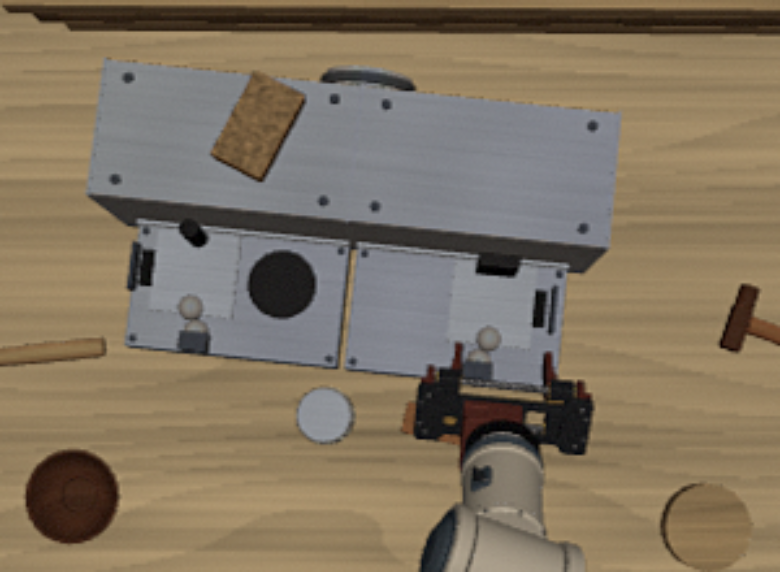

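The bar blade is home at the left with its mouth open (crop (282,283)). The paddle blade is home at the right against its buffer (540,308) with its mouth covered. The can, sander and other visible things look to be where they were, and the gripper is clear.

```bash
python3 -c "
from bench import *
print(job_done())"
```

```text
the job is handed in; nothing more can be done
None
```

The bar gate is fully open and then the paddle gate fully shut, each past its click and eased onto its stop with about 2 mm of buffer squash; both are released, nothing else looks moved in the last picture, and I handed the job in at about 47 s.

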